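# Find the full tea canister by its weight

## Task

Only one of the three identical tea canisters is still full, the other two are nearly empty, and only their weight tells them apart: lift them to feel which is the heavy one. Stand the two light ones upright on the wooden board to be refilled, without dropping or tipping any canister or disturbing the mug, teaspoon and spice jars, and finish while still holding the full one upright and still in the gripper, at least 10 cm above the worktop and touching nothing else.

Things in the scene. Friction and masses are not known exactly. Their poses are not given: they have to be found in the camera images.
- canister_a: one of three identical cream tea canisters, lid fixed, upright, 110 tall, round about z: body 66 dia from foot to 72, lid rim 68 dia from 72 to 97, knob 20 dia from 97 to 110 mm. Grip across the lid rim from above, or by the knob. Origin: centre of its underside; z up. Any of the three may be the full one: it weighs 0.55 to 0.75 kg, the other two 0.2 to 0.35 kg each
- canister_b: one of three identical cream tea canisters, lid fixed, upright, 110 tall, round about z: body 66 dia from foot to 72, lid rim 68 dia from 72 to 97, knob 20 dia from 97 to 110 mm. Grip across the lid rim from above, or by the knob. Origin: centre of its underside; z up. Any of the three may be the full one: it weighs 0.55 to 0.75 kg, the other two 0.2 to 0.35 kg each
- canister_c: one of three identical cream tea canisters, lid fixed, upright, 110 tall, round about z: body 66 dia from foot to 72, lid rim 68 dia from 72 to 97, knob 20 dia from 97 to 110 mm. Grip across the lid rim from above, or by the knob. Origin: centre of its underside; z up. Any of the three may be the full one: it weighs 0.55 to 0.75 kg, the other two 0.2 to 0.35 kg each
- board: brown wooden chopping board lying flat and fixed, 240 mm along its x, 340 mm along its y, 21 mm thick; its long side points away from the robot. Origin: centre of its underside; z up; there is room for both light canisters side by side along its y, for instance 80 mm either side of its centre
- cupboard_corner (a point): left front corner, on the worktop, of the tall wall cupboard, which is fixed: its front is level with this point in x and runs from here 0.8 m to the robot's right (-y), up to 1.5 m high, with knobs that stand out 40 mm. Keep the hand and wrist well in front of it, also in passing
- mug: small green mug, 65 x 94 x 52 mm; a bystander to leave alone. Origin: centre of its underside
- teaspoon: steel teaspoon lying flat, 139 x 28 x 13 mm; a bystander to leave alone. Origin: centre of its underside
- spice_left: spice jar with red cap, 45 dia x 106 tall mm; a bystander to leave alone. Origin: centre of its underside
- spice_right: the other spice jar with red cap, 45 dia x 106 tall mm; a bystander to leave alone. Origin: centre of its underside
There are look-alikes about, which are no part of the job. What is shaped like the canister_a but blue is not meant.

How it is judged:
By the outcome, as a careful person would: the job done as asked, in the order asked, and still so for the second after the job is handed in, while the arm keeps its last pose, push and grip.
It also fails if it takes over 72 s, if anything falls off the work surface, if the arm or the gripper's body presses on something with over 40 N, if the wrist force passes 120 N, or if a joint passes its speed limit or range.

## Robot

A 6-joint arm with a two-finger parallel gripper is mounted at the origin on a cart in front of the work surface, level with it; the furniture and walls round the work are solid. World frame = base frame: x ahead of the robot, y to its left, z up, the work surface at z = 0. Lengths are in m, angles in rad, forces in N, time in s.
With the tool pointing down it reaches from about 0.35 to 0.775 m from the base axis. Payload 5.5 kg.
Tool frame: the origin (TCP) lies midway between the tips of the shut fingers; the grasp point (between the pads) lies 19 mm behind it; z points along the fingers, y is the line along which they close (so a half turn about z gives the same grasp; the last joint's range is limited). The gripper opens to 85 mm and grips with 20 to 120 N. Pads are 22 mm wide; open, the fingers measure 114 mm over their backs; the gripper's body (76 mm by 85 mm) begins 54 mm behind the grasp point. The pads swing forward as they close: fully open they stand 13 mm farther back than shut.
Start: joints at [1.194, 0.313, 0.046, 1.304, 0, 1.431], TCP at [0.135, 0.559, 0.231] pointing down, gripper open.
Joint ranges: [-2.76, 2.76], [-0.86, 1.69], [-1.03, 1.26], [-2.2, 2.34], [-1.47, 1.5], [-3.14, 3.14]. Speed limits (rad/s): [2.57, 2.57, 3.14, 3.14, 3.14, 3.14].

## Interface

Orientations are given as a unit quaternion [w, x, y, z].
In Python, from workcell import env gives the robot as it stands. The module is installed in compiled form; this text tells all that it offers.
- The arm moves only by the tool carry_out, never from a script. Its argument "series" is a list of rows, each an object with "delta_rot": the turn, a rotation vector about the world's x, y, z normalised to -1 to 1, where 1 is 0.1 rad, a list of three; "travel": the shift along the world's x, y, z normalised to -1 to 1, where 1 is 0.025 m, a list of three; "fingers": the closure, from -1 (fully open) to 1 (shut). In form: [{"delta_rot": [ax, ay, az], "travel": [tx, ty, tz], "fingers": fingers}, ...]. A call has 1 to 5 rows; each row shifts and turns the commanded pose from where the row before left it; what a row does not reach is not made up. A row lasts 1/8 s, in which the tool goes at most 62.5 mm and 10.7 degrees, less where a joint would pass 70% of its speed; a pose out of reach is approached as far as the arm can. A call with a number of a shift or a turn outside -1 to 1 is refused whole. A call with a gripper value outside its range is refused whole. The fingers move at their own pace and stop on an object; "squeeze" is the grip in N (left out, the last holds). Time passes only in rows, so rows that do not move let the fingers close. It gives the time, the measured TCP pose, the force, the opening and the grip force at its end, in the units of the state.
- env.get_state(): the state, without advancing time (a new reading comes with each control period).
- env.read_camera(name): name is "scene" or "top" or "wrist"; returns a dict with "color" (384x512x3 uint8, red, green, blue), "fx", "fy", "cx", "cy" (pixels), "D" ([k1, k2, p1, p2, k3] as OpenCV has them; the pictures are not rectified), "world_from_camera" (4x4, takes a point from camera to world coordinates); the wrist camera has in their place "hand_eye" (4x4, takes a point from camera to tool coordinates, whose origin is the TCP and whose axes are the flange's). Camera axes: x right, y up, looking along -z (the intrinsics and any distortion apply to the point x, -y, -z); pixel columns grow to the right and rows downward; lengths in m; the calibration is good to about 2 mm. A picture is of the moment at which its call begins: read the wrist's pose just before it. There is no depth.
- env.hand_in(): hands the job in; it is judged then, once.
The state is a dict: "clock": time; "joint_pos": joint angles; "qvel": joint speeds; "tau": joint torques, N m; "tcp_pos": TCP position; "orientation": TCP orientation; "wrist_force": force on the tool from outside, world axes, zero at the start; "ft_torque": the same for the moment, N m; "finger_gap": finger opening in m; "grip_force": force on a finger pad.
Only numpy, scipy, OpenCV 4.12 (cv2) and the standard library are available. Lean on these libraries where they do the work, as an engineer would, in place of code of your own. Each camera call takes 0.05 s, during which the arm holds its last target. There are 200 camera calls.

## Working session

There is one attempt and no reset: what is moved stays moved. The work goes in short steps, Python scripts to look and compute and a tool call to move; the robot and the scene stay as the last step left them, time stands still between calls to the robot, and variables do not carry over. Pictures are saved under pics/ and viewed, at most 10 in all, crops included, and the job is handed in when it is done.

Besides the shell and the picture viewer there is one more tool, called after "Request:" as a command line: name --argument value ..., lists and objects as JSON in quotes. carry_out: Moves the arm, as the interface text tells. Its arguments: {"type":"object","properties":{"series":{"type":"array","items":{"type":"object","properties":{"delta_rot":{"type":"array","items":{"type":"number"}},"travel":{"type":"array","items":{"type":"number"}},"fingers":{"type":"number"}}}},"squeeze":{"type":"number"}},"required":["series"]}

```bash
mkdir -p pics; python3 - <<'E'
from workcell import env
import cv2, numpy as np
s=env.get_state(); print(s)
for n in ("scene","top"):
    r=env.read_camera(n)
    cv2.imwrite(f"pics/{n}0.png",cv2.cvtColor(r["color"],cv2.COLOR_RGB2BGR))
    print(n,r["fx"],r["fy"],r["cx"],r["cy"],r["D"]);print(np.round(r["world_from_camera"],3))
E
```

```text
{'clock': 0.0, 'joint_pos': array([1.19438034e+00, 3.13987194e-01, 4.49765720e-02, 1.30359695e+00,
       2.47745721e-05, 1.43121687e+00]), 'qvel': array([-0.00075307, -0.00070348,  0.0014839 ,  0.00197664,  0.00128544,
       -0.00012383]), 'tau': array([-1.04271923e-03, -4.80623889e+01,  2.98537338e+01,  1.95619423e-02,
       -2.06493219e-04,  1.44555983e-06]), 'tcp_pos': array([0.13471281, 0.55847242, 0.2304154 ]), 'orientation': array([-2.43042077e-04,  1.18141661e-01,  9.92996338e-01, -8.72487140e-04]), 'wrist_force': array([-0.16574408,  0.41750473, -0.06876025]), 'ft_torque': array([ 0.03382833,  0.07519036, -0.02670588]), 'grip_force': 0.0, 'finger_gap': 0.08531425519306934}
scene 486.5729568989817 486.5729568989817 255.5866458789987 194.24854799482418 [-0.20442075  0.          0.          0.          0.        ]
[[ 0.513  0.504 -0.695 -0.448]
 [-0.858  0.321 -0.4   -0.701]
 [ 0.022  0.802  0.597  0.865]
 [ 0.     0.     0.     1.   ]]
top 354.3537066654055 354.3537066654055 262.09376886916647 193.7721400757528 [-0.01560528  0.          0.          0.          0.        ]
[[-0.019  0.992 -0.121  0.383]
 [-1.    -0.021 -0.012 -0.169]
 [-0.015  0.121  0.993  1.077]
 [ 0.     0.     0.     1.   ]]
```

View pics/scene0.png

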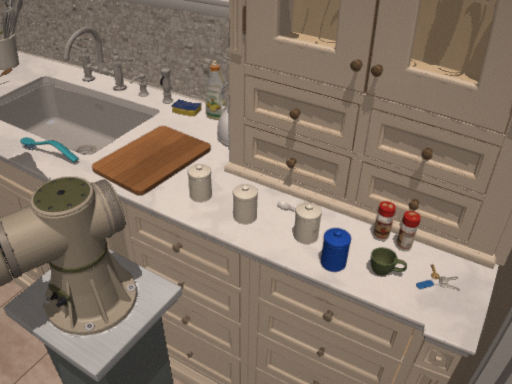

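View pics/top0.png

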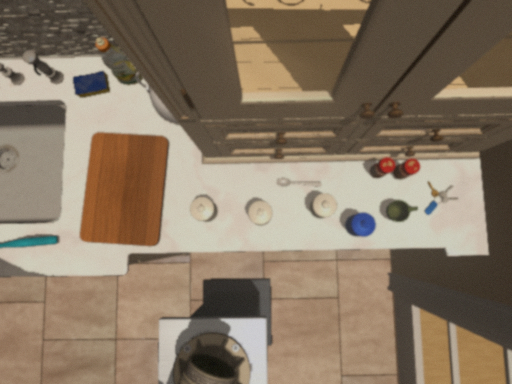

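The scene view shows the board (~153,158), cream canisters with knobs at about (199,168), (244,188) and (308,207), and a blue look-alike (336,250). In the top view the canisters are at (202,208), (260,212) and (324,205), the spoon at (298,183), the jars at (386,166)/(411,167), the mug at (398,210), and the board corners at about (94,133), (169,137), (159,245), (81,240). Next I'll enlarge these for finer pixels.

```bash
python3 - <<'E'
import cv2, numpy as np
a=cv2.imread("pics/scene0.png")[150:250,180:330]; b=cv2.imread("pics/top0.png")[170:230,185:345]
a=cv2.resize(a,None,fx=4,fy=4,interpolation=cv2.INTER_CUBIC); b=cv2.resize(b,(600,225),interpolation=cv2.INTER_CUBIC)
cv2.imwrite("pics/crop_s.png",a)
b=cv2.imread("pics/top0.png")[120:250,75:345]; b=cv2.resize(b,None,fx=2.96,fy=2.96,interpolation=cv2.INTER_CUBIC); print(b.shape)
cv2.imwrite("pics/crop_t.png",b)
E
cat > h.py <<'E'
import numpy as np, cv2
from workcell import env
C={}
def cam(n):
    if n not in C: C[n]=env.read_camera(n)
    return C[n]
def ray(r,p,T=None):
    K=np.array([[r["fx"],0,r["cx"]],[0,r["fy"],r["cy"]],[0,0,1]])
    u=cv2.undistortPoints(np.array([[p]],float),K,np.array(r["D"],float))[0,0]
    T=r["world_from_camera"] if T is None else T; T=np.array(T)
    d=T[:3,:3]@np.array([u[0],-u[1],-1.]); return T[:3,3],d/np.linalg.norm(d)
def tri(rays):
    A=np.zeros((3,3));b=np.zeros(3)
    for o,d in rays:
        P=np.eye(3)-np.outer(d,d);A+=P;b+=P@o
    x=np.linalg.solve(A,b); return x,[np.linalg.norm((np.eye(3)-np.outer(d,d))@(x-o)) for o,d in rays]
def atz(r,p,z,T=None):
    o,d=ray(r,p,T); return o+d*(z-o[2])/d[2]
E
```

```text
(385, 799, 3)
```

View pics/crop_s.png

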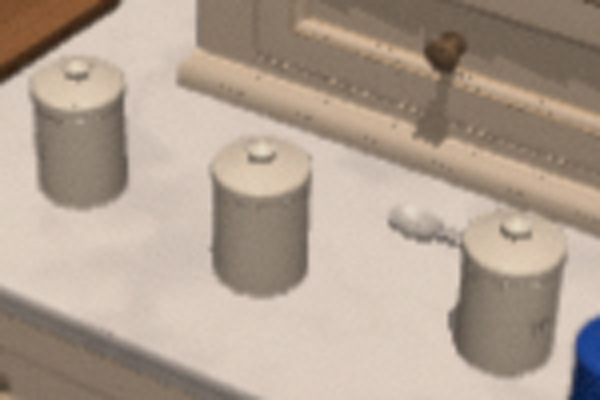

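View pics/crop_t.png

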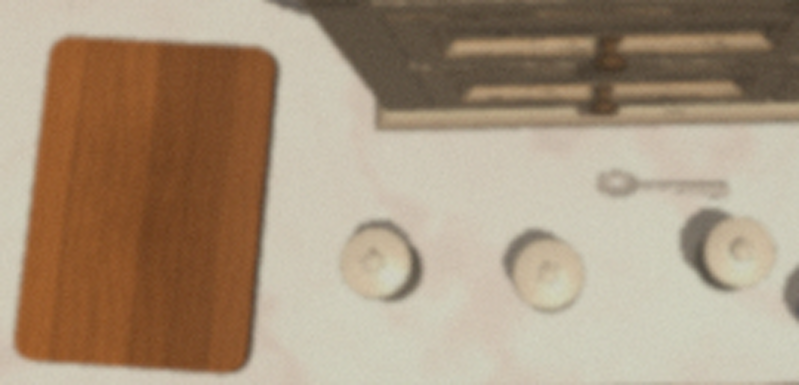

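The crops show the knobs at crop (77,67), (262,149), (516,224) in the scene view and (373,260), (549,270), (742,249) in the top view. The board corners in the top view are at about (50,36), (281,48), (248,375), (13,360), and the cupboard plinth corner is at about (378,128).

```bash
python3 - <<'E'
from h import *
s,t=cam("scene"),cam("top")
S=lambda u,v:(180+(u-1.5)/4,150+(v-1.5)/4); T=lambda u,v:(75+(u-1)/2.96,120+(v-1)/2.96)
for a,b in (((77,67),(373,260)),((262,149),(549,270)),((516,224),(742,249))):
    x,e=tri([ray(s,S(*a)),ray(t,T(*b))]); print("knob",x.round(4),np.round(e,4), atz(t,T(*b),.108).round(3))
c=np.array([atz(t,T(*p),.021) for p in ((50,36),(281,48),(248,375),(13,360))]);print("board",c.round(3),c.mean(0).round(3),[np.linalg.norm(c[i]-c[i-1]).round(3) for i in range(4)])
x,e=tri([ray(s,S(185,80)),ray(t,T(378,128))]);print("cup",x.round(3),e,atz(t,T(378,128),0).round(3))
c2=[(93,163),(147,190),(212,150),(164,128)]
print("board2",np.mean([atz(s,p,.021) for p in c2],0).round(3))
m=np.mean([ray(s,p)[1] for p in c2],0); 
for n,a,b in (("boardBR",(147,190),T(248,375)),("boardTR",(212,150),T(281,48))): print(n,tri([ray(s,a),ray(t,b)])[0].round(3))
for n,p,z in(("spoon tip",T(600,182),.01),("spoon end",T(728,188),.01),("blue",(362,224),.1),("mug",(398,210),.05),("jar",(386,166),.1),("edge",T(400,384),0)): print(n,atz(t,p,z).round(3))
E
```

```text
knob [0.4673 0.0139 0.1025] [0.0001 0.0001] [0.467 0.013 0.108]
knob [ 0.4543 -0.1498  0.1021] [0.0007 0.0007] [ 0.454 -0.15   0.108]
knob [ 0.4705 -0.3302  0.1033] [0. 0.] [ 0.47  -0.329  0.108]
board [[0.717 0.37  0.021]
 [0.697 0.126 0.021]
 [0.361 0.155 0.021]
 [0.38  0.394 0.021]] [0.539 0.261 0.021] [np.float64(0.337), np.float64(0.245), np.float64(0.338), np.float64(0.24)]
cup [0.615 0.025 0.004] [np.float64(0.0026788046369032345), np.float64(0.00267880463690329)] [0.615 0.028 0.   ]
board2 [0.536 0.249 0.021]
boardBR [0.367 0.143 0.033]
boardTR [ 0.704  0.135 -0.005]
spoon tip [ 0.551 -0.203  0.01 ]
spoon end [ 0.542 -0.334  0.01 ]
blue [ 0.413 -0.429  0.1  ]
mug [ 0.453 -0.548  0.05 ]
jar [ 0.573 -0.504  0.1  ]
edge [0.349 0.005 0.   ]
```

Request:
carry_out --series '[{"delta_rot":[0,0,0],"travel":[0.3,-0.5,0],"fingers":-1},{"delta_rot":[0,0,0],"travel":[0.6,-1,0],"fingers":-1},{"delta_rot":[0,0,0],"travel":[0.6,-1,0],"fingers":-1},{"delta_rot":[0,0,0],"travel":[0.6,-1,0],"fingers":-1},{"delta_rot":[0,0,0],"travel":[0.6,-1,0],"fingers":-1}]' --squeeze 45

```text
clock: 0.82
tcp_pos: [0.203, 0.4448, 0.2313]
orientation: [0.0, 0.118, 0.993, -0.0]
wrist_force: [-0.4, -0.0, 0.4]
finger_gap: 0.0856
grip_force: 0.0
```

Request:
carry_out --series '[{"delta_rot":[0,0,0],"travel":[0.6,-1,0],"fingers":-1},{"delta_rot":[0,0,0],"travel":[0.6,-1,0],"fingers":-1},{"delta_rot":[0,0,0],"travel":[0.6,-1,0],"fingers":-1},{"delta_rot":[0,0,0],"travel":[0.6,-1,0],"fingers":-1},{"delta_rot":[0,0,0],"travel":[0.6,-1,0],"fingers":-1}]'

```text
clock: 1.45
tcp_pos: [0.2777, 0.3198, 0.2314]
orientation: [0.0, 0.118, 0.993, 0.0]
wrist_force: [0.2, 0.3, -0.0]
finger_gap: 0.0856
grip_force: 0.0
```

Request:
carry_out --series '[{"delta_rot":[0,0,0],"travel":[0.6,-1,0],"fingers":-1},{"delta_rot":[0,0,0],"travel":[0.6,-1,0],"fingers":-1},{"delta_rot":[0,0,0],"travel":[0.6,-1,0],"fingers":-1},{"delta_rot":[0,0,0],"travel":[0.6,-1,0],"fingers":-1},{"delta_rot":[0,0,0],"travel":[0.6,-1,0],"fingers":-1}]'

```text
clock: 2.08
tcp_pos: [0.3524, 0.1949, 0.2313]
orientation: [0.0, 0.118, 0.993, -0.0]
wrist_force: [0.9, -0.0, -0.1]
finger_gap: 0.0852
grip_force: 0.0
```

Request:
carry_out --series '[{"delta_rot":[0,0,0],"travel":[0.6,-1,0],"fingers":-1},{"delta_rot":[0,0,0],"travel":[0.6,-1,0],"fingers":-1},{"delta_rot":[0,0,0],"travel":[0.6,-1,0],"fingers":-1},{"delta_rot":[0,0,0],"travel":[0.6,-1,0],"fingers":-1},{"delta_rot":[0,0,0],"travel":[0.6,-1,0],"fingers":-1}]'

```text
clock: 2.7
tcp_pos: [0.4272, 0.07, 0.2313]
orientation: [0.0, 0.118, 0.993, -0.0]
wrist_force: [-0.4, -0.1, 0.0]
finger_gap: 0.0855
grip_force: 0.0
```

Request:
carry_out --series '[{"delta_rot":[0,0,0],"travel":[0.6,-0.9,-0.3],"fingers":-1},{"delta_rot":[0,0,0],"travel":[0.6,-0.8,-0.6],"fingers":-1},{"delta_rot":[0,0,0],"travel":[0.37,-0.55,-0.7],"fingers":-1},{"delta_rot":[0,0,0],"travel":[0,0,0],"fingers":-1}]'

```text
clock: 3.2
tcp_pos: [0.4655, 0.0142, 0.1901]
orientation: [-0.001, 0.119, 0.993, 0.0]
wrist_force: [-0.5, 0.3, -0.3]
finger_gap: 0.0855
grip_force: 0.0
```

```bash
python3 - <<'E'
from h import *
s=env.get_state(); r=env.read_camera("wrist")
print(s["tcp_pos"],s["orientation"],s["wrist_force"],s["clock"]); np.set_printoptions(suppress=True); print(np.array(r["hand_eye"]).round(4),r["fx"],r["cx"],r["cy"],r["D"])
cv2.imwrite("pics/w1.png",cv2.cvtColor(r["color"],cv2.COLOR_RGB2BGR))
E
```

```text
[0.46548688 0.01420255 0.19014053] [-1.41287585e-03  1.19264426e-01  9.92861521e-01  4.18466370e-06] [-0.45349447  0.28758564 -0.29837288] 3.2
[[-0.0005  0.9467  0.3222  0.0819]
 [ 1.      0.0005  0.0001 -0.0015]
 [-0.      0.3222 -0.9467 -0.1436]
 [ 0.      0.      0.      1.    ]] 323.75328192174203 251.38354793708004 192.061154025642 [-0.02775787  0.          0.          0.          0.        ]
```

View pics/w1.png

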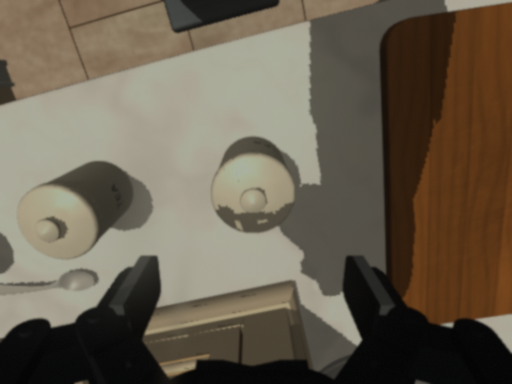

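The wrist view shows A's knob at (253,199) between the fingers' line, B's knob at about (49,230), the spoon beyond B, and the cupboard corner at (295,283).

```bash
python3 - <<'E'
from h import *
from scipy.spatial.transform import Rotation as R
s=env.get_state(); r=env.read_camera("wrist"); q=s["orientation"]
T=np.eye(4);T[:3,:3]=R.from_quat([q[1],q[2],q[3],q[0]]).as_matrix();T[:3,3]=s["tcp_pos"];T=T@np.array(r["hand_eye"])
t=cam("top"); P=lambda u,v:(75+(u-1)/2.96,120+(v-1)/2.96)
for n,p,b in (("A",(253,198),(373,260)),("B",(49,230),(549,270)),("corner",(295,283),(378,115)),("boardBR",(384,25),(248,375))):
    x,e=tri([ray(r,p,T),ray(t,P(*b))]);print(n,x.round(4),np.round(e,4),atz(r,p,.106,T).round(4))
# board: bottom-right edge corner at top height
print(atz(r,(384,25),.021,T),atz(r,(412,318),.021,T))
E
```

```text
A [0.4673 0.0141 0.1021] [0. 0.] [0.466  0.0144 0.106 ]
B [ 0.4548 -0.1503  0.1028] [0.0002 0.0002] [ 0.4541 -0.1477  0.106 ]
corner [ 0.6317  0.0302 -0.0142] [0.0007 0.0007] [0.5468 0.0306 0.106 ]
boardBR [0.3637 0.1547 0.0253] [0.0027 0.0027] [0.3713 0.1238 0.106 ]
[0.36583739 0.15768687 0.021     ] [0.68865393 0.15630046 0.021     ]
```

Request:
carry_out --series '[{"delta_rot":[0,0,0],"travel":[0.06,0,-1],"fingers":-1},{"delta_rot":[0,0,0],"travel":[0,0,-1],"fingers":-1},{"delta_rot":[0,0,0],"travel":[0,0,-1],"fingers":-1},{"delta_rot":[0,0,0],"travel":[0,0,-1],"fingers":-1},{"delta_rot":[0,0,0],"travel":[0,0,-0.8],"fingers":-1}]'

```text
clock: 3.98
tcp_pos: [0.468, 0.0159, 0.0714]
orientation: [0.0, 0.117, 0.993, 0.0]
wrist_force: [-0.8, 0.4, -0.8]
finger_gap: 0.0856
grip_force: 0.0
```

Request:
carry_out --series '[{"delta_rot":[0,0,0],"travel":[0,0,-0.4],"fingers":-1},{"delta_rot":[0,0,0],"travel":[0,0,0],"fingers":1},{"delta_rot":[0,0,0],"travel":[0,0,0],"fingers":1},{"delta_rot":[0,0,0],"travel":[0,0,0],"fingers":1},{"delta_rot":[0,0,0],"travel":[0,0,0],"fingers":1}]'

```text
clock: 4.6
tcp_pos: [0.4685, 0.0151, 0.0623]
orientation: [0.001, 0.118, 0.993, -0.0]
wrist_force: [-2.9, -0.8, 6.5]
finger_gap: 0.0648
grip_force: 51.3
```

Request:
carry_out --series '[{"delta_rot":[0,0,0],"travel":[0,0,0.2],"fingers":1},{"delta_rot":[0,0,0],"travel":[0,0,0.5],"fingers":1},{"delta_rot":[0,0,0],"travel":[0,0,0.5],"fingers":1},{"delta_rot":[0,0,0],"travel":[0,0,0],"fingers":1},{"delta_rot":[0,0,0],"travel":[0,0,0],"fingers":1}]'

```text
clock: 5.22
tcp_pos: [0.4681, 0.0153, 0.0913]
orientation: [0.0, 0.118, 0.993, 0.0]
wrist_force: [0.1, 0.8, -6.6]
finger_gap: 0.0646
grip_force: 52.1
```

```bash
python3 - <<'E'
from h import *
s=env.get_state(); r=env.read_camera("wrist")
for k in ("tcp_pos","wrist_force","ft_torque","finger_gap","grip_force"): print(k,s[k])
cv2.imwrite("pics/w2.png",cv2.cvtColor(r["color"],cv2.COLOR_RGB2BGR))
E
```

```text
tcp_pos [0.46813486 0.01525755 0.09132532]
wrist_force [ 0.07416968  0.77352177 -6.60708698]
ft_torque [-0.00371322  0.03772974  0.02029298]
finger_gap 0.06458179680675515
grip_force 52.123530493881844
```

View pics/w2.png

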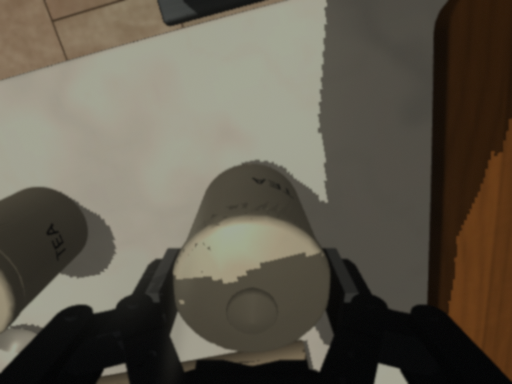

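The wrist view shows A held squarely by the lid, off the worktop. The load is about 6.6 N (0.65 kg), so A looks full. I'll take one more steady reading before setting it back down.

Request:
carry_out --series '[{"delta_rot":[0,0,0],"travel":[0,0,0],"fingers":1},{"delta_rot":[0,0,0],"travel":[0,0,0],"fingers":1},{"delta_rot":[0,0,0],"travel":[0,0,0],"fingers":1}]'

```text
clock: 5.65
tcp_pos: [0.4681, 0.0152, 0.0911]
orientation: [-0.0, 0.118, 0.993, 0.0]
wrist_force: [-0.3, 0.2, -7.1]
finger_gap: 0.0648
grip_force: 52.1
```

Request:
carry_out --series '[{"delta_rot":[0,0,0],"travel":[0,0,-0.5],"fingers":1},{"delta_rot":[0,0,0],"travel":[0,0,-0.4],"fingers":1},{"delta_rot":[0,0,0],"travel":[0,0,-0.15],"fingers":1},{"delta_rot":[0,0,0],"travel":[0,0,-0.1],"fingers":1},{"delta_rot":[0,0,0],"travel":[0,0,0],"fingers":1}]'

```text
clock: 6.28
tcp_pos: [0.4684, 0.0152, 0.0627]
orientation: [0.0, 0.118, 0.993, 0.0]
wrist_force: [-0.0, 0.3, -6.6]
finger_gap: 0.0649
grip_force: 52.1
```

Request:
carry_out --series '[{"delta_rot":[0,0,0],"travel":[0,0,-0.03],"fingers":1},{"delta_rot":[0,0,0],"travel":[0,0,-0.03],"fingers":1},{"delta_rot":[0,0,0],"travel":[0,0,0],"fingers":1}]'

```text
clock: 6.65
tcp_pos: [0.4689, 0.015, 0.0623]
orientation: [0.001, 0.118, 0.993, -0.0]
wrist_force: [-2.6, -0.8, 5.3]
finger_gap: 0.0646
grip_force: 53.2
```

Request:
carry_out --series '[{"delta_rot":[0,0,0],"travel":[0,0,0],"fingers":-1},{"delta_rot":[0,0,0],"travel":[0,0,0],"fingers":-1},{"delta_rot":[0,0,0],"travel":[0,0,0.3],"fingers":-1},{"delta_rot":[0,0,0],"travel":[0,0,1],"fingers":-1},{"delta_rot":[0,0,0],"travel":[0,0,1],"fingers":-1}]'

```text
clock: 7.28
tcp_pos: [0.4681, 0.0153, 0.1195]
orientation: [-0.0, 0.118, 0.993, 0.0]
wrist_force: [-0.1, -0.5, -0.2]
finger_gap: 0.0854
grip_force: 0.0
```

Request:
carry_out --series '[{"delta_rot":[0,0,0],"travel":[0,0,1],"fingers":-1},{"delta_rot":[0,0,0],"travel":[0,0,1],"fingers":-1},{"delta_rot":[0,0,0],"travel":[-0.1,-0.8,0],"fingers":-1},{"delta_rot":[0,0,0],"travel":[-0.1,-1,0],"fingers":-1},{"delta_rot":[0,0,0],"travel":[-0.1,-1,0],"fingers":-1}]'

```text
clock: 7.9
tcp_pos: [0.4609, -0.0554, 0.1693]
orientation: [0.001, 0.118, 0.993, -0.0]
wrist_force: [0.6, 0.4, -0.0]
finger_gap: 0.0852
grip_force: 0.0
```

Request:
carry_out --series '[{"delta_rot":[0,0,0],"travel":[-0.1,-1,0],"fingers":-1},{"delta_rot":[0,0,0],"travel":[-0.1,-1,0],"fingers":-1},{"delta_rot":[0,0,0],"travel":[-0.06,-1,0],"fingers":-1},{"delta_rot":[0,0,0],"travel":[0,-0.8,0],"fingers":-1},{"delta_rot":[0,0,0],"travel":[0,0,0],"fingers":-1}]'

```text
clock: 8.52
tcp_pos: [0.4544, -0.151, 0.169]
orientation: [0.0, 0.119, 0.993, -0.0]
wrist_force: [-0.3, -0.3, -0.5]
finger_gap: 0.0852
grip_force: 0.0
```

```bash
python3 - <<'E'
from h import *
s=env.get_state(); r=env.read_camera("wrist")
for k in ("tcp_pos","orientation","wrist_force","joint_pos","clock"): print(k,s[k])
cv2.imwrite("pics/w3.png",cv2.cvtColor(r["color"],cv2.COLOR_RGB2BGR))
E
```

```text
tcp_pos [ 0.45442644 -0.15095133  0.16899296]
orientation [ 4.21430651e-04  1.19214701e-01  9.92868404e-01 -1.01262231e-04]
wrist_force [-0.34771495 -0.32271879 -0.50696802]
joint_pos [-4.88642233e-01  1.57537549e-01 -3.11695613e-01  1.10070401e+00
  1.15236566e-04 -2.49644351e-01]
clock 8.525
```

View pics/w3.png

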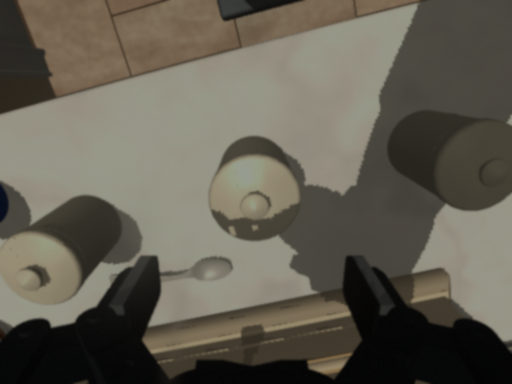

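B's knob is centred at (255,205). A stands upright at (495,172), and C's knob is at (33,277). I'll descend on B.

Request:
carry_out --series '[{"delta_rot":[0,0,0],"travel":[0,0,-1],"fingers":-1},{"delta_rot":[0,0,0],"travel":[0,0,-1],"fingers":-1},{"delta_rot":[0,0,0],"travel":[0,0,-1],"fingers":-1},{"delta_rot":[0,0,0],"travel":[0,0,-0.8],"fingers":-1},{"delta_rot":[0,0,0],"travel":[0,0,-0.44],"fingers":-1}]'

```text
clock: 9.2
tcp_pos: [0.4536, -0.1486, 0.0617]
orientation: [-0.001, 0.118, 0.993, 0.0]
wrist_force: [0.2, -0.0, 0.8]
finger_gap: 0.0853
grip_force: 0.0
```

Request:
carry_out --series '[{"delta_rot":[0,0,0],"travel":[0,0,0],"fingers":1},{"delta_rot":[0,0,0],"travel":[0,0,0],"fingers":1},{"delta_rot":[0,0,0],"travel":[0,0,0],"fingers":1},{"delta_rot":[0,0,0],"travel":[0,0,0],"fingers":1},{"delta_rot":[0,0,0],"travel":[0,0,0.2],"fingers":1}]'

```text
clock: 9.82
tcp_pos: [0.4538, -0.1496, 0.0675]
orientation: [-0.0, 0.118, 0.993, 0.0]
wrist_force: [0.3, 0.5, -1.7]
finger_gap: 0.0643
grip_force: 50.1
```

Request:
carry_out --series '[{"delta_rot":[0,0,0],"travel":[0,0,0.5],"fingers":1},{"delta_rot":[0,0,0],"travel":[0,0,0.5],"fingers":1},{"delta_rot":[0,0,0],"travel":[0,0,0],"fingers":1},{"delta_rot":[0,0,0],"travel":[0,0,0],"fingers":1}]'

```text
clock: 10.32
tcp_pos: [0.4542, -0.1497, 0.0927]
orientation: [0.0, 0.118, 0.993, 0.0]
wrist_force: [0.0, 0.4, -1.9]
finger_gap: 0.064
grip_force: 50.2
```

B reads 1.9 N, so it is light. I'll carry it to the far spot on the board, lifted high over A and staying well in front of the cupboard.

Request:
carry_out --series '[{"delta_rot":[0,0,0],"travel":[0,0,0.8],"fingers":1},{"delta_rot":[0,0,0],"travel":[0,0,1],"fingers":1},{"delta_rot":[0,0,0],"travel":[0,0,1],"fingers":1},{"delta_rot":[0,0,0],"travel":[-0.1,0.4,1],"fingers":1},{"delta_rot":[0,0,0],"travel":[-0.1,0.8,1],"fingers":1}]'

```text
clock: 10.95
tcp_pos: [0.4488, -0.1198, 0.2128]
orientation: [-0.0, 0.119, 0.993, 0.0]
wrist_force: [-0.6, -0.2, -2.4]
finger_gap: 0.0647
grip_force: 50.6
```

Request:
carry_out --series '[{"delta_rot":[0,0,0],"travel":[-0.1,1,0.6],"fingers":1},{"delta_rot":[0,0,0],"travel":[0,1,0.3],"fingers":1},{"delta_rot":[0,0,0],"travel":[0,1,0],"fingers":1},{"delta_rot":[0,0,0],"travel":[0,1,0],"fingers":1},{"delta_rot":[0,0,0],"travel":[0,1,0],"fingers":1}]'

```text
clock: 11.58
tcp_pos: [0.4462, 0.0061, 0.2346]
orientation: [-0.0, 0.118, 0.993, 0.0]
wrist_force: [0.9, -0.2, -2.3]
finger_gap: 0.0641
grip_force: 50.6
```

Request:
carry_out --series '[{"delta_rot":[0,0,0],"travel":[0,1,0],"fingers":1},{"delta_rot":[0,0,0],"travel":[0,1,0],"fingers":1},{"delta_rot":[0,0,0],"travel":[0,1,0],"fingers":1},{"delta_rot":[0,0,0],"travel":[0,1,0],"fingers":1},{"delta_rot":[0,0,0],"travel":[0,1,0],"fingers":1}]'

```text
clock: 12.2
tcp_pos: [0.4462, 0.131, 0.2345]
orientation: [-0.001, 0.118, 0.993, -0.0]
wrist_force: [0.5, -0.2, -2.6]
finger_gap: 0.0643
grip_force: 50.6
```

Request:
carry_out --series '[{"delta_rot":[0,0,0],"travel":[0.4,1,0],"fingers":1},{"delta_rot":[0,0,0],"travel":[0.8,1,0],"fingers":1},{"delta_rot":[0,0,0],"travel":[1,1,0],"fingers":1},{"delta_rot":[0,0,0],"travel":[1,0.8,0],"fingers":1},{"delta_rot":[0,0,0],"travel":[1,0.5,0],"fingers":1}]'

```text
clock: 12.82
tcp_pos: [0.5519, 0.2388, 0.2341]
orientation: [-0.001, 0.118, 0.993, -0.0]
wrist_force: [0.4, 0.2, -2.5]
finger_gap: 0.0644
grip_force: 50.6
```

Request:
carry_out --series '[{"delta_rot":[0,0,0],"travel":[1,0.4,0],"fingers":1},{"delta_rot":[0,0,0],"travel":[0.9,0.3,-0.3],"fingers":1},{"delta_rot":[0,0,0],"travel":[0.5,0,-0.8],"fingers":1},{"delta_rot":[0,0,0],"travel":[0,0,-1],"fingers":1},{"delta_rot":[0,0,0],"travel":[0,0,-1],"fingers":1}]'

```text
clock: 13.45
tcp_pos: [0.6107, 0.2545, 0.1548]
orientation: [-0.001, 0.118, 0.993, -0.001]
wrist_force: [-0.5, 0.0, -2.7]
finger_gap: 0.0643
grip_force: 50.6
```

Request:
carry_out --series '[{"delta_rot":[0,0,0],"travel":[0,0,-1],"fingers":1},{"delta_rot":[0,0,0],"travel":[0,0,-0.8],"fingers":1},{"delta_rot":[0,0,0],"travel":[0,0,-0.5],"fingers":1},{"delta_rot":[0,0,0],"travel":[0,0,-0.2],"fingers":1},{"delta_rot":[0,0,0],"travel":[0,0,0],"fingers":1}]'

```text
clock: 14.08
tcp_pos: [0.6116, 0.2551, 0.095]
orientation: [-0.0, 0.118, 0.993, -0.0]
wrist_force: [0.5, 0.1, -1.7]
finger_gap: 0.0645
grip_force: 50.6
```

Request:
carry_out --series '[{"delta_rot":[0,0,0],"travel":[0,0,-0.25],"fingers":1},{"delta_rot":[0,0,0],"travel":[0,0,-0.12],"fingers":1},{"delta_rot":[0,0,0],"travel":[0,0,-0.04],"fingers":1},{"delta_rot":[0,0,0],"travel":[0,0,0],"fingers":1}]'

```text
clock: 14.58
tcp_pos: [0.6117, 0.2553, 0.0848]
orientation: [0.0, 0.118, 0.993, 0.0]
wrist_force: [0.5, 0.6, -1.8]
finger_gap: 0.0643
grip_force: 50.6
```

Request:
carry_out --series '[{"delta_rot":[0,0,0],"travel":[0,0,-0.04],"fingers":1},{"delta_rot":[0,0,0],"travel":[0,0,-0.04],"fingers":1},{"delta_rot":[0,0,0],"travel":[0,0,0],"fingers":1}]'

```text
clock: 14.95
tcp_pos: [0.6121, 0.2553, 0.0842]
orientation: [0.001, 0.118, 0.993, 0.0]
wrist_force: [-1.8, -0.6, 4.8]
finger_gap: 0.0643
grip_force: 51.2
```

Contact with the board is at a height of about 21 mm, as expected. I'll release B and go to C.

Request:
carry_out --series '[{"delta_rot":[0,0,0],"travel":[0,0,0],"fingers":-1},{"delta_rot":[0,0,0],"travel":[0,0,0],"fingers":-1},{"delta_rot":[0,0,0],"travel":[0,0,0.3],"fingers":-1},{"delta_rot":[0,0,0],"travel":[0,0,1],"fingers":-1},{"delta_rot":[0,0,0],"travel":[0,0,1],"fingers":-1}]'

```text
clock: 15.58
tcp_pos: [0.6116, 0.2552, 0.1411]
orientation: [-0.0, 0.118, 0.993, -0.0]
wrist_force: [1.0, 0.0, 0.3]
finger_gap: 0.0855
grip_force: 0.0
```

Request:
carry_out --series '[{"delta_rot":[0,0,0],"travel":[0,0,1],"fingers":-1},{"delta_rot":[0,0,0],"travel":[-0.4,-0.2,1],"fingers":-1},{"delta_rot":[0,0,0],"travel":[-0.9,-0.5,0],"fingers":-1},{"delta_rot":[0,0,0],"travel":[-1,-0.7,0],"fingers":-1},{"delta_rot":[0,0,0],"travel":[-1,-0.8,0],"fingers":-1}]'

```text
clock: 16.2
tcp_pos: [0.5286, 0.1999, 0.1908]
orientation: [0.0, 0.118, 0.993, 0.0]
wrist_force: [0.3, -0.2, 0.2]
finger_gap: 0.0855
grip_force: 0.0
```

Request:
carry_out --series '[{"delta_rot":[0,0,0],"travel":[-1,-0.8,0],"fingers":-1},{"delta_rot":[0,0,0],"travel":[-1,-0.8,0],"fingers":-1},{"delta_rot":[0,0,0],"travel":[-0.8,-1,0],"fingers":-1},{"delta_rot":[0,0,0],"travel":[-0.4,-1,0],"fingers":-1},{"delta_rot":[0,0,0],"travel":[0,-1,0],"fingers":-1}]'

```text
clock: 16.82
tcp_pos: [0.4484, 0.0847, 0.1911]
orientation: [0.0, 0.118, 0.993, 0.0]
wrist_force: [-0.6, 0.3, -0.0]
finger_gap: 0.0854
grip_force: 0.0
```

Request:
carry_out --series '[{"delta_rot":[0,0,0],"travel":[0,-1,0],"fingers":-1},{"delta_rot":[0,0,0],"travel":[0,-1,0],"fingers":-1},{"delta_rot":[0,0,0],"travel":[0,-1,0],"fingers":-1},{"delta_rot":[0,0,0],"travel":[0,-1,0],"fingers":-1},{"delta_rot":[0,0,0],"travel":[0,-1,0],"fingers":-1}]'

```text
clock: 17.45
tcp_pos: [0.4493, -0.0406, 0.1909]
orientation: [0.001, 0.118, 0.993, -0.0]
wrist_force: [0.3, -0.1, -0.5]
finger_gap: 0.0852
grip_force: 0.0
```

Request:
carry_out --series '[{"delta_rot":[0,0,0],"travel":[0,-1,0],"fingers":-1},{"delta_rot":[0,0,0],"travel":[0,-1,0],"fingers":-1},{"delta_rot":[0,0,0],"travel":[0,-1,0],"fingers":-1},{"delta_rot":[0,0,0],"travel":[0,-1,0],"fingers":-1},{"delta_rot":[0,0,0],"travel":[0,-1,0],"fingers":-1}]'

```text
clock: 18.08
tcp_pos: [0.4493, -0.1657, 0.1909]
orientation: [0.0, 0.118, 0.993, -0.0]
wrist_force: [-0.6, 0.1, -0.5]
finger_gap: 0.0853
grip_force: 0.0
```

Request:
carry_out --series '[{"delta_rot":[0,0,0],"travel":[0,-1,0],"fingers":-1},{"delta_rot":[0,0,0],"travel":[0,-1,0],"fingers":-1},{"delta_rot":[0,0,0],"travel":[0.2,-1,0],"fingers":-1},{"delta_rot":[0,0,0],"travel":[0.2,-1,0],"fingers":-1},{"delta_rot":[0,0,0],"travel":[0.2,-1,0],"fingers":-1}]'

```text
clock: 18.7
tcp_pos: [0.4647, -0.2911, 0.1906]
orientation: [0.0, 0.118, 0.993, -0.0]
wrist_force: [0.1, 1.5, -0.3]
finger_gap: 0.0849
grip_force: 0.0
```

Request:
carry_out --series '[{"delta_rot":[0,0,0],"travel":[0.2,-1,0],"fingers":-1},{"delta_rot":[0,0,0],"travel":[0,-0.6,0],"fingers":-1},{"delta_rot":[0,0,0],"travel":[0,0,0],"fingers":-1}]'

```text
clock: 19.08
tcp_pos: [0.4691, -0.3306, 0.1901]
orientation: [-0.0, 0.119, 0.993, 0.0]
wrist_force: [-0.3, 0.0, 0.6]
finger_gap: 0.0855
grip_force: 0.0
```

```bash
python3 - <<'E'
from h import *
s=env.get_state(); r=env.read_camera("wrist")
for k in ("tcp_pos","orientation","wrist_force","joint_pos","clock"): print(k,s[k])
cv2.imwrite("pics/w4.png",cv2.cvtColor(r["color"],cv2.COLOR_RGB2BGR))
E
```

```text
tcp_pos [ 0.46905655 -0.33060573  0.19010927]
orientation [-8.45862786e-05  1.18766293e-01  9.92922216e-01  1.84019944e-04]
wrist_force [-0.32329841  0.03692001  0.61481858]
joint_pos [-7.53927223e-01  3.25675943e-01 -3.78385785e-02  1.20763629e+00
  1.95991700e-04 -5.15832677e-01]
clock 19.075
```

View pics/w4.png

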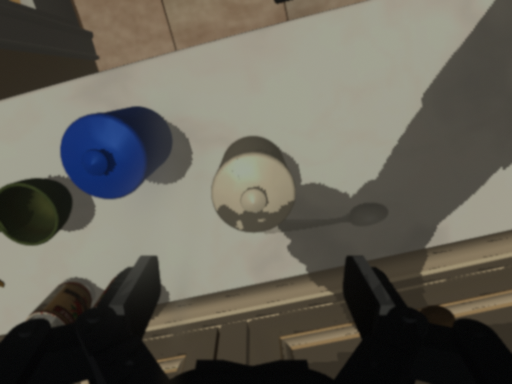

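C's knob is at (253,199), the same place A's was, so it is centred. The spoon, blue canister and jar are clear of the fingers.

Request:
carry_out --series '[{"delta_rot":[0,0,0],"travel":[0.04,0,-1],"fingers":-1},{"delta_rot":[0,0,0],"travel":[0,0,-1],"fingers":-1},{"delta_rot":[0,0,0],"travel":[0,0,-1],"fingers":-1},{"delta_rot":[0,0,0],"travel":[0,0,-1],"fingers":-1},{"delta_rot":[0,0,0],"travel":[0,0,-0.8],"fingers":-1}]'

```text
clock: 19.75
tcp_pos: [0.4698, -0.3283, 0.0696]
orientation: [-0.0, 0.118, 0.993, 0.0]
wrist_force: [-0.6, -0.4, 0.9]
finger_gap: 0.0853
grip_force: 0.0
```

Request:
carry_out --series '[{"delta_rot":[0,0,0],"travel":[0,0,-0.3],"fingers":-1},{"delta_rot":[0,0,0],"travel":[0,0,0],"fingers":1},{"delta_rot":[0,0,0],"travel":[0,0,0],"fingers":1},{"delta_rot":[0,0,0],"travel":[0,0,0],"fingers":1},{"delta_rot":[0,0,0],"travel":[0,0,0],"fingers":1}]'

```text
clock: 20.38
tcp_pos: [0.4708, -0.3301, 0.0639]
orientation: [0.001, 0.118, 0.993, -0.0]
wrist_force: [-0.2, 0.0, 5.2]
finger_gap: 0.0653
grip_force: 51.0
```

Request:
carry_out --series '[{"delta_rot":[0,0,0],"travel":[0,0,0.2],"fingers":1},{"delta_rot":[0,0,0],"travel":[0,0,0.5],"fingers":1},{"delta_rot":[0,0,0],"travel":[0,0,0.5],"fingers":1},{"delta_rot":[0,0,0],"travel":[0,0,0],"fingers":1},{"delta_rot":[0,0,0],"travel":[0,0,0],"fingers":1}]'

```text
clock: 21.0
tcp_pos: [0.4701, -0.3298, 0.0929]
orientation: [0.0, 0.118, 0.993, -0.0]
wrist_force: [0.5, 0.2, -2.0]
finger_gap: 0.0649
grip_force: 50.5
```

C is light too (2.0 N). I'll carry it to the near spot on the board.

Request:
carry_out --series '[{"delta_rot":[0,0,0],"travel":[0,0,0.8],"fingers":1},{"delta_rot":[0,0,0],"travel":[-0.1,0,1],"fingers":1},{"delta_rot":[0,0,0],"travel":[-0.2,0,1],"fingers":1},{"delta_rot":[0,0,0],"travel":[-0.2,0.4,1],"fingers":1},{"delta_rot":[0,0,0],"travel":[-0.2,0.8,1],"fingers":1}]'

```text
clock: 21.62
tcp_pos: [0.4522, -0.2998, 0.2129]
orientation: [-0.0, 0.119, 0.993, 0.0]
wrist_force: [0.0, -0.3, -1.6]
finger_gap: 0.0648
grip_force: 50.9
```

Request:
carry_out --series '[{"delta_rot":[0,0,0],"travel":[-0.2,1,0.6],"fingers":1},{"delta_rot":[0,0,0],"travel":[-0.1,1,0.3],"fingers":1},{"delta_rot":[0,0,0],"travel":[0,1,0],"fingers":1},{"delta_rot":[0,0,0],"travel":[0,1,0],"fingers":1},{"delta_rot":[0,0,0],"travel":[0,1,0],"fingers":1}]'

```text
clock: 22.25
tcp_pos: [0.4447, -0.1732, 0.2346]
orientation: [-0.001, 0.118, 0.993, 0.0]
wrist_force: [-0.1, 0.5, -1.7]
finger_gap: 0.0649
grip_force: 50.9
```

Request:
carry_out --series '[{"delta_rot":[0,0,0],"travel":[0,1,0],"fingers":1},{"delta_rot":[0,0,0],"travel":[0,1,0],"fingers":1},{"delta_rot":[0,0,0],"travel":[0,1,0],"fingers":1},{"delta_rot":[0,0,0],"travel":[0,1,0],"fingers":1},{"delta_rot":[0,0,0],"travel":[0,1,0],"fingers":1}]'

```text
clock: 22.88
tcp_pos: [0.4445, -0.0483, 0.2346]
orientation: [-0.001, 0.118, 0.993, 0.0]
wrist_force: [-0.3, -0.6, -2.6]
finger_gap: 0.0648
grip_force: 50.9
```

Request:
carry_out --series '[{"delta_rot":[0,0,0],"travel":[0,1,0],"fingers":1},{"delta_rot":[0,0,0],"travel":[0,1,0],"fingers":1},{"delta_rot":[0,0,0],"travel":[0,1,0],"fingers":1},{"delta_rot":[0,0,0],"travel":[0,1,0],"fingers":1},{"delta_rot":[0,0,0],"travel":[0,1,0],"fingers":1}]'

```text
clock: 23.5
tcp_pos: [0.4444, 0.0765, 0.2346]
orientation: [-0.001, 0.118, 0.993, -0.0]
wrist_force: [-0.0, 0.8, -2.1]
finger_gap: 0.065
grip_force: 50.9
```

Request:
carry_out --series '[{"delta_rot":[0,0,0],"travel":[0,1,0],"fingers":1},{"delta_rot":[0,0,0],"travel":[0,1,0],"fingers":1},{"delta_rot":[0,0,0],"travel":[0,1,0],"fingers":1},{"delta_rot":[0,0,0],"travel":[0,1,0],"fingers":1},{"delta_rot":[0,0,0],"travel":[0.2,1,0],"fingers":1}]'

```text
clock: 24.12
tcp_pos: [0.4491, 0.2014, 0.2346]
orientation: [-0.001, 0.118, 0.993, -0.0]
wrist_force: [0.5, 0.4, -2.6]
finger_gap: 0.0647
grip_force: 50.9
```

Request:
carry_out --series '[{"delta_rot":[0,0,0],"travel":[0.1,1,0],"fingers":1},{"delta_rot":[0,0,0],"travel":[0.1,1,0],"fingers":1},{"delta_rot":[0,0,0],"travel":[0.1,0.6,-0.4],"fingers":1},{"delta_rot":[0,0,0],"travel":[0,0,-1],"fingers":1},{"delta_rot":[0,0,0],"travel":[0,0,-1],"fingers":1}]'

```text
clock: 24.75
tcp_pos: [0.457, 0.2654, 0.1735]
orientation: [-0.0, 0.118, 0.993, -0.0]
wrist_force: [0.1, 0.1, -3.6]
finger_gap: 0.065
grip_force: 50.9
```

Request:
carry_out --series '[{"delta_rot":[0,0,0],"travel":[0,0,-1],"fingers":1},{"delta_rot":[0,0,0],"travel":[0,0,-1],"fingers":1},{"delta_rot":[0,0,0],"travel":[0,0,-0.8],"fingers":1},{"delta_rot":[0,0,0],"travel":[0,0,-0.4],"fingers":1},{"delta_rot":[0,0,0],"travel":[0,0,0],"fingers":1}]'

```text
clock: 25.38
tcp_pos: [0.4568, 0.2649, 0.0943]
orientation: [-0.001, 0.118, 0.993, -0.001]
wrist_force: [-1.0, 0.5, -2.0]
finger_gap: 0.0651
grip_force: 50.9
```

Request:
carry_out --series '[{"delta_rot":[0,0,0],"travel":[0,0,-0.12],"fingers":1},{"delta_rot":[0,0,0],"travel":[0,0,-0.06],"fingers":1},{"delta_rot":[0,0,0],"travel":[0,0,0],"fingers":1}]'

```text
clock: 25.75
tcp_pos: [0.4579, 0.2653, 0.0912]
orientation: [0.0, 0.118, 0.993, 0.0]
wrist_force: [-0.2, -0.2, -3.0]
finger_gap: 0.0647
grip_force: 50.9
```

Request:
carry_out --series '[{"delta_rot":[0,0,0],"travel":[0,0,-0.12],"fingers":1},{"delta_rot":[0,0,0],"travel":[0,0,-0.06],"fingers":1},{"delta_rot":[0,0,0],"travel":[0,0,-0.04],"fingers":1},{"delta_rot":[0,0,0],"travel":[0,0,0],"fingers":1}]'

```text
clock: 26.25
tcp_pos: [0.4576, 0.2652, 0.0852]
orientation: [-0.0, 0.118, 0.993, -0.0]
wrist_force: [0.3, 0.5, -1.8]
finger_gap: 0.0648
grip_force: 50.9
```

Request:
carry_out --series '[{"delta_rot":[0,0,0],"travel":[0,0,-0.04],"fingers":1},{"delta_rot":[0,0,0],"travel":[0,0,0],"fingers":1}]'

```text
clock: 26.5
tcp_pos: [0.4579, 0.2653, 0.0849]
orientation: [0.0, 0.118, 0.993, 0.0]
wrist_force: [-1.5, -0.4, 2.0]
finger_gap: 0.0647
grip_force: 51.3
```

Contact with the board. I'll release C and return to A.

Request:
carry_out --series '[{"delta_rot":[0,0,0],"travel":[0,0,0],"fingers":-1},{"delta_rot":[0,0,0],"travel":[0,0,0],"fingers":-1},{"delta_rot":[0,0,0],"travel":[0,0,0.3],"fingers":-1},{"delta_rot":[0,0,0],"travel":[0,0,1],"fingers":-1},{"delta_rot":[0,0,0],"travel":[0,0,1],"fingers":-1}]'

```text
clock: 27.12
tcp_pos: [0.4576, 0.2652, 0.1428]
orientation: [-0.0, 0.118, 0.993, 0.0]
wrist_force: [-0.0, 0.3, 0.8]
finger_gap: 0.0851
grip_force: 0.0
```

Request:
carry_out --series '[{"delta_rot":[0,0,0],"travel":[0,0,1],"fingers":-1},{"delta_rot":[0,0,0],"travel":[0,0,1],"fingers":-1},{"delta_rot":[0,0,0],"travel":[0,-0.8,0],"fingers":-1},{"delta_rot":[0,0,0],"travel":[0,-1,0],"fingers":-1},{"delta_rot":[0,0,0],"travel":[0,-1,0],"fingers":-1}]'

```text
clock: 27.75
tcp_pos: [0.457, 0.1937, 0.1911]
orientation: [-0.001, 0.118, 0.993, -0.0]
wrist_force: [0.5, -0.2, -0.1]
finger_gap: 0.0855
grip_force: 0.0
```

Request:
carry_out --series '[{"delta_rot":[0,0,0],"travel":[0.1,-1,0],"fingers":-1},{"delta_rot":[0,0,0],"travel":[0.1,-1,0],"fingers":-1},{"delta_rot":[0,0,0],"travel":[0.1,-1,0],"fingers":-1},{"delta_rot":[0,0,0],"travel":[0.1,-1,0],"fingers":-1},{"delta_rot":[0,0,0],"travel":[0,-1,0],"fingers":-1}]'

```text
clock: 28.38
tcp_pos: [0.4669, 0.0686, 0.191]
orientation: [-0.001, 0.118, 0.993, -0.0]
wrist_force: [0.1, 1.1, -0.2]
finger_gap: 0.0854
grip_force: 0.0
```

Request:
carry_out --series '[{"delta_rot":[0,0,0],"travel":[0,-1,0],"fingers":-1},{"delta_rot":[0,0,0],"travel":[0,-0.8,0],"fingers":-1},{"delta_rot":[0,0,0],"travel":[0,-0.4,0],"fingers":-1},{"delta_rot":[0,0,0],"travel":[0,0,0],"fingers":-1}]'

```text
clock: 28.88
tcp_pos: [0.4672, 0.0146, 0.1914]
orientation: [-0.0, 0.119, 0.993, 0.0]
wrist_force: [-0.0, 0.6, 0.4]
finger_gap: 0.0853
grip_force: 0.0
```

```bash
python3 - <<'E'
from h import *
s=env.get_state(); r=env.read_camera("wrist")
print(s["tcp_pos"],s["clock"])
t=env.read_camera("top")["color"][120:250,75:345]
w=cv2.resize(r["color"],(400,300)); t=cv2.resize(t,(800,385))[:300,:400]
cv2.imwrite("pics/w5.png",cv2.cvtColor(np.hstack([w,t]),cv2.COLOR_RGB2BGR))
E
```

```text
[0.46722059 0.01460463 0.19142261] 28.875
```

View pics/w5.png

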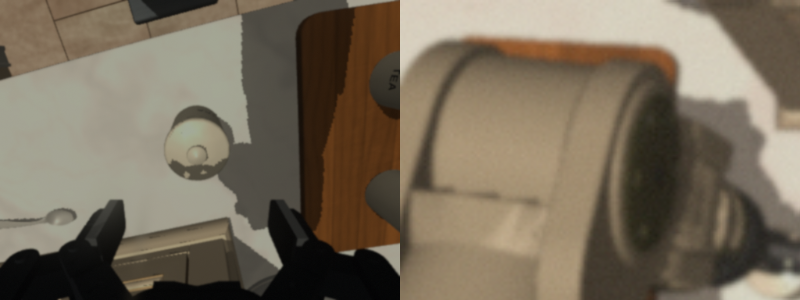

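A's knob is centred at about (197,154) of the half-size wrist view, and both light canisters stand upright on the board at the right. I'll take A.

Request:
carry_out --series '[{"delta_rot":[0,0,0],"travel":[0.03,0,-1],"fingers":-1},{"delta_rot":[0,0,0],"travel":[0,0,-1],"fingers":-1},{"delta_rot":[0,0,0],"travel":[0,0,-1],"fingers":-1},{"delta_rot":[0,0,0],"travel":[0,0,-1],"fingers":-1},{"delta_rot":[0,0,0],"travel":[0,0,-0.8],"fingers":-1}]'

```text
clock: 29.6
tcp_pos: [0.468, 0.0162, 0.0708]
orientation: [-0.0, 0.117, 0.993, 0.0]
wrist_force: [0.4, 1.0, 1.0]
finger_gap: 0.0853
grip_force: 0.0
```

Request:
carry_out --series '[{"delta_rot":[0,0,0],"travel":[0,0,-0.35],"fingers":-1},{"delta_rot":[0,0,0],"travel":[0,0,0],"fingers":1},{"delta_rot":[0,0,0],"travel":[0,0,0],"fingers":1},{"delta_rot":[0,0,0],"travel":[0,0,0],"fingers":1},{"delta_rot":[0,0,0],"travel":[0,0,0],"fingers":1}]'

```text
clock: 30.22
tcp_pos: [0.4687, 0.0152, 0.0637]
orientation: [0.0, 0.118, 0.993, 0.0]
wrist_force: [-2.6, -0.4, 1.8]
finger_gap: 0.0645
grip_force: 51.7
```

Request:
carry_out --series '[{"delta_rot":[0,0,0],"travel":[0,0,0.2],"fingers":1},{"delta_rot":[0,0,0],"travel":[0,0,0.5],"fingers":1},{"delta_rot":[0,0,0],"travel":[0,0,1],"fingers":1},{"delta_rot":[0,0,0],"travel":[0,0,1],"fingers":1},{"delta_rot":[0,0,0],"travel":[0,0,1],"fingers":1}]'

```text
clock: 30.85
tcp_pos: [0.4681, 0.0153, 0.1567]
orientation: [-0.0, 0.118, 0.993, 0.0]
wrist_force: [1.5, -0.3, -6.9]
finger_gap: 0.0648
grip_force: 52.6
```

Request:
carry_out --series '[{"delta_rot":[0,0,0],"travel":[0,0,1],"fingers":1},{"delta_rot":[0,0,0],"travel":[-0.3,0,1],"fingers":1},{"delta_rot":[0,0,0],"travel":[-0.3,0,0.6],"fingers":1},{"delta_rot":[0,0,0],"travel":[-0.2,0,0.3],"fingers":1},{"delta_rot":[0,0,0],"travel":[0,0,0],"fingers":1}]'

```text
clock: 31.48
tcp_pos: [0.448, 0.0153, 0.2281]
orientation: [0.0, 0.118, 0.993, 0.0]
wrist_force: [0.1, -0.6, -6.3]
finger_gap: 0.0645
grip_force: 52.6
```

Request:
carry_out --series '[{"delta_rot":[0,0,0],"travel":[0,0,0],"fingers":1},{"delta_rot":[0,0,0],"travel":[0,0,0],"fingers":1},{"delta_rot":[0,0,0],"travel":[0,0,0],"fingers":1},{"delta_rot":[0,0,0],"travel":[0,0,0],"fingers":1}]'

```text
clock: 31.98
tcp_pos: [0.4484, 0.0153, 0.2278]
orientation: [-0.0, 0.118, 0.993, 0.0]
wrist_force: [0.4, 0.2, -7.5]
finger_gap: 0.0647
grip_force: 52.6
```

```bash
python3 - <<'E'
from h import *
s=env.get_state()
for k in ("tcp_pos","orientation","wrist_force","ft_torque","finger_gap","qvel","clock"): print(k,s[k])
cv2.imwrite("pics/end.png",cv2.cvtColor(env.read_camera("scene")["color"],cv2.COLOR_RGB2BGR))
E
```

```text
tcp_pos [0.44837438 0.01525591 0.22780272]
orientation [-2.46280792e-04  1.18114406e-01  9.92999960e-01  7.08347208e-05]
wrist_force [ 0.44603366  0.21109077 -7.48297757]
ft_torque [ 0.00633623  0.00256546 -0.00949532]
finger_gap 0.06469670095034713
qvel [-0.00096143 -0.00122035  0.00192487  0.00100224 -0.00107972  0.0006272 ]
clock 31.975
```

View pics/end.png

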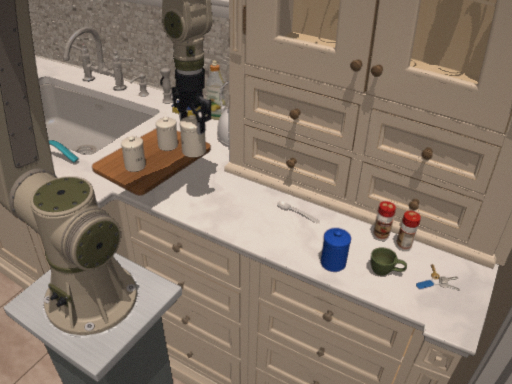

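The picture shows two canisters upright on the board at (133,153) and (167,133). The full one hangs upright in the gripper at (193,137), with its foot about 0.16 m up. The spoon, mug and jars are untouched.

```bash
python3 -c "
from workcell import env
print(env.hand_in())"
```

```text
the job is handed in; nothing more can be done
None
```

The job is handed in at about 32 s: canister A was the full one (about 7 N when lifted, against about 2 N each for B and C) and is held upright about 16 cm above the worktop, while B and C stand upright on the board.

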